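# Close up the card index

## Robot

A 7-joint arm with a two-finger parallel gripper is mounted at the origin on the work surface. World frame = base frame: x ahead of the robot, y to its left, z up, the work surface at z = 0. Lengths are in m, angles in rad, forces in N, time in s.
With the tool pointing down it reaches from about 0.4 to 0.85 m from the base axis. Payload 4.5 kg.
Tool frame: the origin (TCP) lies midway between the tips of the shut fingers; the grasp point (between the pads) lies 19 mm behind it; z points along the fingers, y is the line along which they close (so a half turn about z gives the same grasp; the last joint's range is limited). The gripper opens to 88 mm and grips with 3 to 60 N. Pads are 18 mm wide; open, the fingers measure 123 mm over their backs; the gripper's body (75 mm by 187 mm) begins 45 mm behind the grasp point.
Start: joints at [-1.1, 0.689, -0.195, 1.565, 0.157, 0.902, -0.215], TCP at [0.264, 0.566, 0.239] pointing down, gripper open.
Joint ranges: [-3.01, 3.01], [-0.46, 2.08], [-1.47, 1.51], [0.13, 2.56], [-1, 4.14], [0.04, 2.09], [-2.66, 2.66]. Speed limits (rad/s): [2.57, 2.57, 3.14, 3.14, 3.14, 3.14, 3.14].

## Interface

Orientations are given as a unit quaternion [x, y, z, w].
In Python, from plant import r gives the robot as it stands.
- The arm moves only by the tool move_arm, never from a script. Its argument "targets" is a list that holds one entry, the list of rows, each a list of 7 numbers: the opening, from 0 (shut) to 1 (fully open), then the shift along the tool's x, y, z in mm, then the turn, a rotation vector about the tool's x, y, z in degrees. In form: [[[claw, dx, dy, dz, ax, ay, az], ...]]. A call has 1 to 10 rows; each row is the pose to reach, as a shift and turn from the pose commanded when the call began, along the tool's axes at that moment; what a row does not reach only later rows make up. A row lasts 1/8 s, in which the tool goes at most 62.5 mm and 10.7 degrees, less where a joint would pass 70% of its speed; a pose out of reach is approached as far as the arm can. A call with a gripper value outside its range is refused whole. The fingers move at their own pace and stop on an object; "newtons" is the grip in N (left out, the last holds). Time passes only in rows, so rows that repeat a pose let the fingers close. It gives the time, the measured TCP pose, the force, the opening and the grip force at its end, in the units of the state.
- r.get_state(): the state, without advancing time (a new reading comes with each control period).
- r.snapshot(name): name is "side" or "top" or "wrist"; returns the picture (400x640x3 uint8, red, green, blue); there is no depth.
- r.camera_info(name): a dict with "fx", "fy", "cx", "cy" (pixels), "k1" (the pictures are not rectified: a ray, as slopes to the right and down, at radius r is drawn at 1 + k1 r^2 times it, then the intrinsics apply), "R" (3x3) and "t" (3): a world point X has camera coordinates R X + t. Camera axes: x right, y down, z forward; pixel columns grow to the right and rows downward; lengths in m; the calibration is good to about 2 mm. A picture is of the moment at which its call begins: read the wrist's pose just before it. camera_info takes no time and is no camera call; for the wrist camera it gives the pose at the moment of the call.
- r.finish_job(): hands the job in; it is judged then, once.
The state is a dict: "clock": time; "q": joint angles; "qd": joint speeds; "joint_torque": joint torques, N m; "tool_pos": TCP position; "eef_rot": TCP orientation; "contact_force": force on the tool from outside, world axes, zero at the start; "moment": the same for the moment, N m; "opening": opening from 0.0 (shut) to 1.0 (fully open); "finger_force": force on a finger pad.
Only numpy, scipy, OpenCV 4.12 (cv2) and the standard library are available. Lean on these libraries where they do the work, as an engineer would, in place of code of your own. Each camera call takes 0.05 s, during which the arm holds its last target. There are 200 camera calls.

## Task

Close up the card index and the file box for the day, using only your fingertips to push: push both drawers of the wooden card unit fully home, and fold the lid of the grey file box down until it is fully shut. Do not lift, tip or shove the box along the table, leave everything else where it stands, and take the hand away at the end.

Things in the scene. Friction and masses are not known exactly. Their poses are not given: they have to be found in the camera images.
- card_unit: low light-wood card-index unit, fixed to the table, shell 180 (x) x 260 (y) x 90 (z) mm, two drawers side by side in its front (-x, towards the robot); origin: centre of the shell's underside; x away from the robot, y to the robot's left, z up. It may stand left or right of the file box. Things stand on its top more than 70 mm behind its front edge
- drawer_left (a joint): how far the left drawer (as the robot sees it, on the unit's +y side) stands out, m: 0 = fully home, grows towards the robot; starts 0.035 to 0.085, can go to 0.12. It runs along the unit's own x axis with about 1.5 N of friction plus 5 N per m/s, and stays where it is left
- drawer_left_front (a point): middle of the left drawer's front face (looks along -x), 60 mm above the table, a good spot to push; moves with the drawer; axes as the unit's. The front is 124 mm wide, 8 to 82 mm above the table; a steel knob 18 mm across sticks out 18 mm on its centre line, 26 mm above the table. When home this point is at x -105, y 65 mm in the unit's frame
- drawer_right (a joint): how far the right drawer (as the robot sees it, on the unit's -y side) stands out, m: 0 = fully home, grows towards the robot; starts 0.035 to 0.085, can go to 0.12. It runs along the unit's own x axis with about 1.5 N of friction plus 5 N per m/s, and stays where it is left
- drawer_right_front (a point): middle of the right drawer's front face (looks along -x), 60 mm above the table, a good spot to push; moves with the drawer; axes as the unit's. The front is 124 mm wide, 8 to 82 mm above the table; a steel knob 18 mm across sticks out 18 mm on its centre line, 26 mm above the table. When home this point is at x -105, y -65 mm in the unit's frame
- file_box: open grey painted sheet-steel file box with folders in it, loose on the table, 0.6 to 1.2 kg with what is in it, 160 (x) x 170 (y) x 100 (z) mm; origin: centre of its underside; x away from the robot. Its folders end below the rim
- box_lid (a joint): opening angle of the file box's flat lid, rad: 0 = fully shut (flat on the rim), grows as the front edge rises; starts 0.75 to 1.2 (tipped up, its outside facing away from the robot and up). Stiff hinge (0.18 N m): the lid (150 g) stays where it is left and takes 1 to 3 N at its edge to move
- lid_hinge (a point): middle of the lid's hinge line along the top of the box's far side (80 mm behind the box's origin, 100 mm above the table); axes as the box's; the lid turns about its y
- lid_press (a point): good spot to push, on the lid's outer (upper when shut) face, on its centre line, 140 mm from the hinge and 20 mm from the free edge; the lid is 160 mm deep, 170 mm wide, 6 mm thick. z is the outward normal of the lid, -x points to its free edge. When shut the face is 107 mm above the table
- stapler: stapler, 130 x 34 x 45 mm, black and dark steel, lying on top of the card unit; origin under its centre
- note_block: block of white notepaper, 50 x 76 x 30 mm, lying on top of the card unit; origin under its centre
- stamp: wooden rubber stamp, 32 x 50 mm foot, 70 mm tall with a round grip, standing just in front of the file box; origin under its centre
- mug: white mug, 80 mm wide, 92 mm tall, handle to its own +y; origin under its centre
- tape: black tape dispenser with a clear roll, 150 x 56 x 82 mm; origin under its centre
- glue: white glue bottle, 38 mm wide, 110 mm tall, behind the two pieces; origin under its centre
Things that resemble listed ones, but are neither listed nor needed, are in the scene too. Of the things that look like the file_box, the middle-sized one is meant.

How it is judged:
By the outcome, as a careful person would: the job done as asked, in the order asked, and still so for the second after the job is handed in, with the robot touching nothing.
It also fails if it takes over 64 s, if anything falls off the work surface, if the arm or the gripper's body presses on something with over 40 N, if the wrist force passes 120 N, or if a joint passes its speed limit or range.

## Working session

There is one attempt and no reset: what is moved stays moved. The work goes in short steps, Python scripts to look and compute and a tool call to move; the robot and the scene stay as the last step left them, time stands still between calls to the robot, and variables do not carry over. Pictures are saved under pics/ and viewed, at most 10 in all, crops included, and the job is handed in when it is done.

Besides the shell and the picture viewer there is one more tool, called after "Call:" in YAML: its name, and indented under it one key for each argument. move_arm: Moves the arm, as the interface text tells. Its arguments: {"type":"object","properties":{"targets":{"type":"array","items":{"type":"array","items":{"type":"array","items":{"type":"number"}}}},"newtons":{"type":"number"}},"required":["targets"]}

```bash
mkdir -p pics
cat > h.py <<'E'
import numpy as np, cv2
from scipy.spatial.transform import Rotation as Ro
from plant import r
def snap(n,f):
    im=r.snapshot(n); cv2.imwrite('pics/'+f,im[:,:,::-1]); return im
def ray(n,u,v,ci=None):
    c=ci or r.camera_info(n); xd=(u-c['cx'])/c['fx']; yd=(v-c['cy'])/c['fy']
    x,y=xd,yd
    for _ in range(20):
        s=1+c['k1']*(x*x+y*y); x,y=xd/s,yd/s
    R=np.array(c['R']); t=np.array(c['t']); return -R.T@t, R.T@np.array([x,y,1])
def atz(n,u,v,z):
    o,d=ray(n,u,v); return o+d*(z-o[2])/d[2]
def proj(n,X):
    c=r.camera_info(n); p=np.array(c['R'])@np.array(X)+np.array(c['t']); x,y=p[:2]/p[2]; s=1+c['k1']*(x*x+y*y)
    return c['fx']*x*s+c['cx'],c['fy']*y*s+c['cy']
def tri(n1,p1,n2,p2):
    o1,d1=ray(n1,*p1); o2,d2=ray(n2,*p2)
    A=np.stack([d1,-d2],1); s=np.linalg.lstsq(A,o2-o1,rcond=None)[0]
    a=o1+d1*s[0]; b=o2+d2*s[1]; return (a+b)/2,np.linalg.norm(a-b)
def tool(X):  # world point -> shift in tool axes, mm
    s=r.get_state(); return Ro.from_quat(s['eef_rot']).inv().apply(np.array(X)-s['tool_pos'])*1000
E
python3 - <<'E'
from h import *
for n in('top','side'):
    im=snap(n,n+'0.png'); cv2.imwrite('pics/'+n+'0b.png',cv2.resize(im[:,:,::-1],(800,500),interpolation=cv2.INTER_CUBIC))
    c=r.camera_info(n); print(n,-np.array(c['R']).T@c['t'],np.array(c['R'])[2],c['fx'])
print(r.get_state())
E
```

```text
top [0.32446927 0.02155063 1.45729734] [ 1.45180195e-01 -1.71979515e-04 -9.89405216e-01] 443.5999946732412
side [-0.03491579 -0.64262099  0.66743646] [ 0.53728904  0.64074357 -0.54842335] 360.94506521115
{'clock': 0.1, 'q': array([-1.10022657,  0.68990822, -0.19451629,  1.56625734,  0.15730218,
        0.90251959, -0.21511663]), 'qd': array([ 0.00051328, -0.00080227,  0.00141216, -0.00153449, -0.0025641 ,
       -0.00028659, -0.00074041]), 'joint_torque': array([-3.61869614e-03, -5.28508651e+01, -1.27200421e+00, -1.53836274e+01,
       -5.26613707e-02,  1.99218848e-03,  4.57159183e-05]), 'tool_pos': array([0.26418006, 0.56577512, 0.23798048]), 'eef_rot': array([ 2.16623663e-01,  9.76254816e-01, -8.42191612e-04, -1.19738330e-04]), 'contact_force': array([-0.38491978,  0.03359393, -0.81868017]), 'moment': array([-0.01069207, -0.00379764, -0.00550858]), 'finger_force': 0.0, 'opening': 1.002044494754321}
```

View pics/top0b.png

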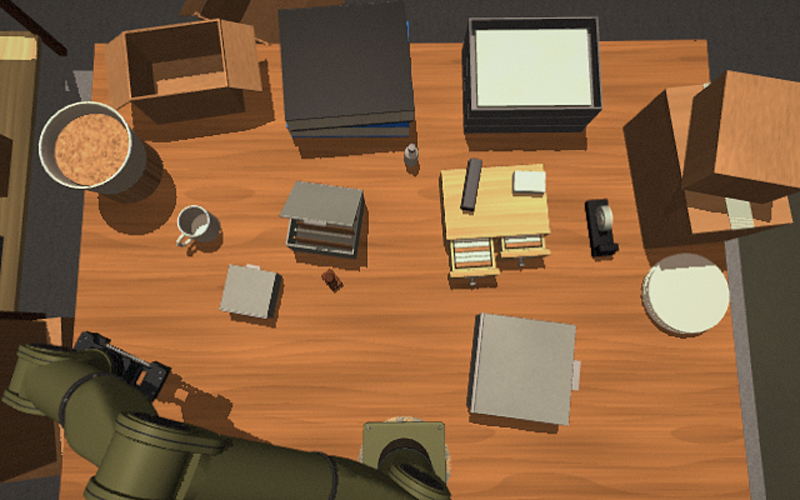

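View pics/side0b.png

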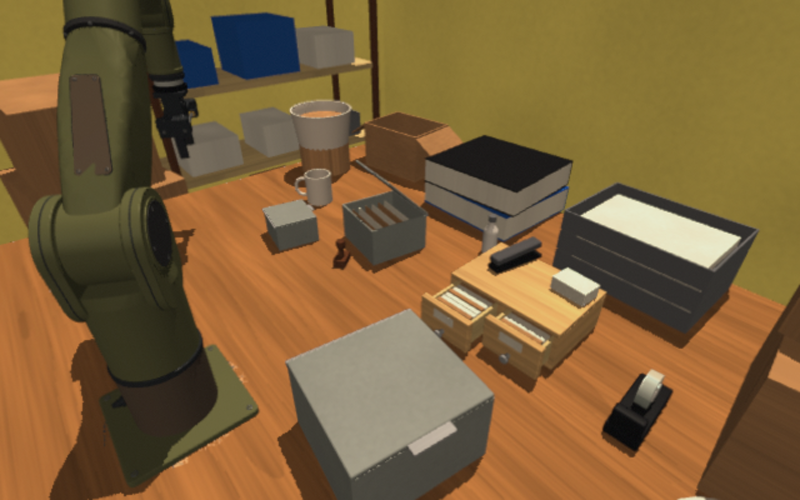

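The top view shows the card unit at about (495,220), with both drawers out, and the open middle-sized file box at about (325,220). The stamp is at (332,280). I'll enlarge both pieces.

Run:
```python
import cv2
a=cv2.imread('pics/top0.png'); b=cv2.imread('pics/side0.png')
A=cv2.resize(a[125:235,345:445],None,fx=5,fy=5,interpolation=cv2.INTER_CUBIC) #500x550
B=cv2.resize(a[140:240,220:300],None,fx=5,fy=5,interpolation=cv2.INTER_CUBIC)[:500]
import numpy as np
C=np.zeros((550,800,3),np.uint8);C[:,:500]=A;C[:375,500:]=cv2.resize(a[140:240,220:300],(300,375),interpolation=cv2.INTER_CUBIC)
cv2.imwrite('pics/c1.png',C)
cv2.imwrite('pics/c2.png',cv2.resize(b[110:310,260:500],(720,600),interpolation=cv2.INTER_CUBIC))
```

```text
(no output)
```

View pics/c1.png

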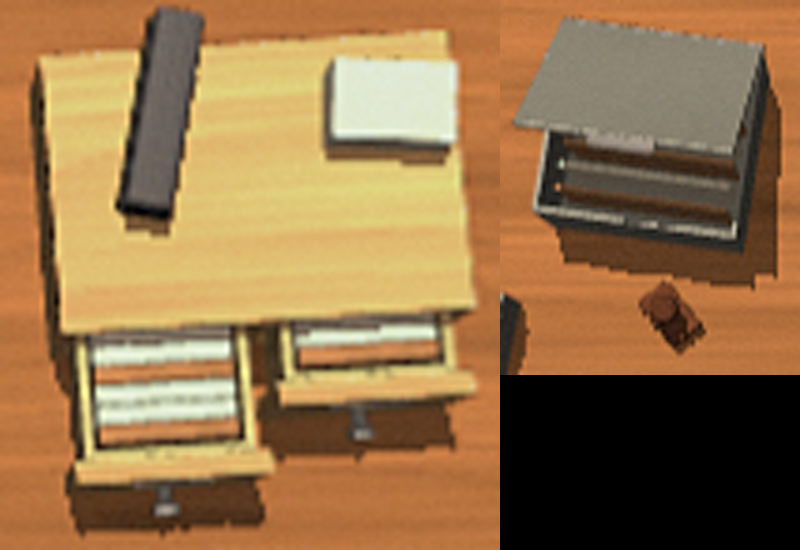

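View pics/c2.png

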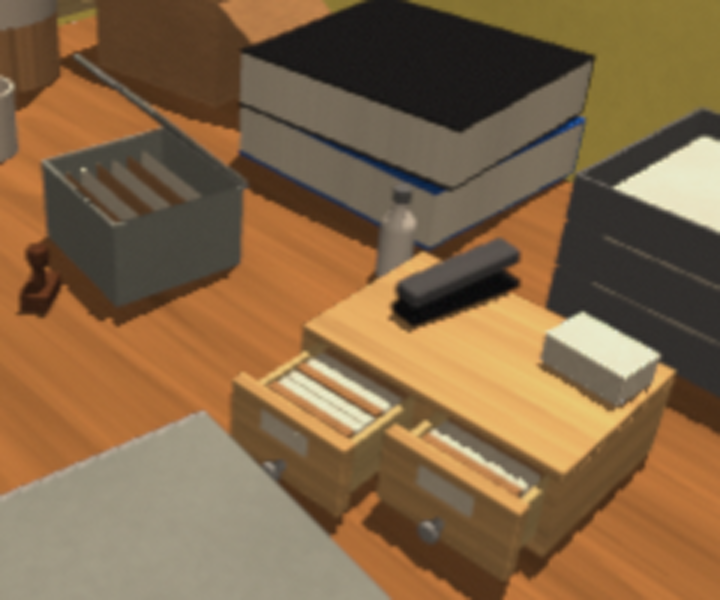

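The crops show the shell's top corners at (63,332), (472,305), (38,58) and (445,32) in c1. The front edges of the drawers are near (78,470)-(273,460) and (285,395)-(475,385). The lid corners are (515,123), (738,153), (765,45) and (570,18). In the side view the lid is nearly edge-on.

Run:
```python
from h import *
np.set_printoptions(precision=4,suppress=True)
A=lambda u,v:(345+u/5-.4,125+v/5-.4)
B=lambda u,v:(220+(u-500)/3.75-.4,140+v/3.75-.4)
S=lambda u,v:(260+u/3-.33,110+v/3-.33)
P=[atz('top',*A(*p),.09) for p in[(63,332),(472,305),(445,32),(38,58)]]
print('shell',P,np.mean(P,0),'sizes',[np.linalg.norm(P[i]-P[i-1]) for i in range(4)])
print('shell side',[atz('side',*S(*p),.09) for p in[(303,328),(555,472),(672,372)]])
for p in[(75,463),(275,452),(78,477),(272,467),(275,380),(472,370),(283,398),(475,390)]: print('dr top',p,atz('top',*A(*p),.082))
for p in[(233,380),(338,437),(385,433),(530,515)]: print('dr side',atz('side',*S(*p),.082))
for p in[(533,213),(740,243)]: print('rim top',atz('top',*B(*p),.1))
for p in[(43,163),(118,222),(243,183),(165,130)]: print('rim side',atz('side',*S(*p),.1))
for p in[(570,18),(765,45)]: print('hinge top',atz('top',*B(*p),.105))
print('lid left tip',tri('top',B(515,123),'side',S(75,57)))
for z in(.2,.22,.24): print(z,[atz('top',*B(*p),z) for p in[(515,123),(738,153)]])
for p in[(640,315),(705,330),(680,352)]: print('stamp base',atz('top',*B(*p),0))
print('stamp',atz('top',*B(662,300),.065))
```

```text
shell [array([ 0.5559, -0.1091,  0.09  ]), array([ 0.5715, -0.3646,  0.09  ]), array([ 0.7478, -0.3553,  0.09  ]), array([ 0.7327, -0.0965,  0.09  ])] [ 0.652  -0.2314  0.09  ] sizes [np.float64(0.17723881170698377), np.float64(0.2559398241870098), np.float64(0.17658098693732155), np.float64(0.2592073361902638)]
shell side [array([ 0.5506, -0.1148,  0.09  ]), array([ 0.5657, -0.3646,  0.09  ]), array([ 0.7443, -0.3582,  0.09  ])]
dr top (75, 463) [ 0.4745 -0.1158  0.082 ]
dr top (275, 452) [ 0.4807 -0.2404  0.082 ]
dr top (78, 477) [ 0.4657 -0.1175  0.082 ]
dr top (272, 467) [ 0.4713 -0.2382  0.082 ]
dr top (275, 380) [ 0.526  -0.2419  0.082 ]
dr top (472, 370) [ 0.5316 -0.365   0.082 ]
dr top (283, 398) [ 0.5146 -0.2465  0.082 ]
dr top (475, 390) [ 0.519  -0.3662  0.082 ]
dr side [ 0.4601 -0.1216  0.082 ]
dr side [ 0.4761 -0.2279  0.082 ]
dr side [ 0.5083 -0.2487  0.082 ]
dr side [ 0.5218 -0.3748  0.082 ]
rim top [0.5395 0.2907 0.1   ]
rim top [0.5135 0.1199 0.1   ]
rim side [0.5394 0.2816 0.1   ]
rim side [0.5258 0.1253 0.1   ]
rim side [0.6793 0.1038 0.1   ]
rim side [0.6967 0.2584 0.1   ]
hinge top [0.7036 0.2625 0.105 ]
hinge top [0.6796 0.0995 0.105 ]
lid left tip (array([0.5917, 0.2838, 0.2112]), np.float64(0.0004928288809760596))
0.2 [array([0.5939, 0.2863, 0.2   ]), array([0.5695, 0.1146, 0.2   ])]
0.22 [array([0.5896, 0.2821, 0.22  ]), array([0.5656, 0.1131, 0.22  ])]
0.24 [array([0.5853, 0.2779, 0.24  ]), array([0.5617, 0.1116, 0.24  ])]
stamp base [0.4641 0.2147 0.    ]
stamp base [0.4506 0.1575 0.    ]
stamp base [0.4314 0.1792 0.    ]
stamp [0.4704 0.1878 0.065 ]
```

Run:
```python
from h import *
np.set_printoptions(precision=1,suppress=True)
f=.8
for z in(.12,.16): print('bigbox m',z,[(atz('top',u*f,v*f,z)*1000)[:2] for u,v in[(485,313),(578,325),(572,425),(470,415)]])
print('bigbox side',[(atz('side',u*f,v*f,.14)*1000)[:2] for u,v in[(408,312),(290,365),(490,395)]])
print('small box',[(atz('top',u*f,v*f,.09)*1000)[:2] for u,v in[(232,264),(280,270),(270,318),(222,309)]])
a=np.radians(3.5); 
for X in[(.40,.25,.24),(.425,-.182,.24),(.425,-.182,.055),(.53,-.176,.055)]: print(X,tool(X))
```

```text
bigbox m 0.12 [array([ 370. , -194.9]), array([ 340.7, -414.9]), array([ 111.7, -387.8]), array([ 134.3, -152.6])]
bigbox m 0.16 [array([ 368.6, -188.4]), array([ 340.2, -401.8]), array([ 118. , -375.5]), array([ 140. , -147.4])]
bigbox side [array([ 361.9, -191.6]), array([ 144.9, -167.4]), array([ 335.6, -400.2])]
small box [array([495.4, 423.8]), array([479.7, 304.9]), array([361.9, 326.3]), array([384.6, 443.9])]
(0.4, 0.25, 0.24) [-256.6 -228.7   -1.6]
(0.425, -0.182, 0.24) [-462.  -609.6   -0.9]
(0.425, -0.182, 0.055) [-462.  -609.3  184.1]
(0.53, -0.176, 0.055) [-554.6 -559.4  184. ]
```

Call:
move_arm:
  targets:
    - [[0, -130, -115, -10, 0, 0, -10], [0, -257, -229, -10, 0, 0, -20], [0, -257, -229, -10, 0, 0, -28.5], [0, -257, -229, -10, 0, 0, -28.5], [0, -257, -229, -10, 0, 0, -28.5], [0, -360, -420, -10, 0, 0, -28.5], [0, -471, -605, -10, 0, 0, -28.5], [0, -471, -605, -10, 0, 0, -28.5], [0, -471, -605, -10, 0, 0, -28.5], [0, -471, -605, -10, 0, 0, -28.5]]

```text
clock: 1.35
tool_pos: [0.4198, -0.0334, 0.2485]
eef_rot: [-0.03, 1.0, 0.0, 0.0]
contact_force: [1.2, 0.9, 0.2]
opening: 0.005
finger_force: 0.0
```

Run:
```python
from h import *
np.set_printoptions(precision=1,suppress=True)
for X in[(.437,-.182,.10),(.437,-.182,.055)]: print(X,tool(X))
print(Ro.from_quat(r.get_state()['eef_rot']).as_matrix())
```

```text
(0.437, -0.182, 0.1) [  -8.1 -149.4  148.5]
(0.437, -0.182, 0.055) [  -8.1 -149.4  193.5]
[[-1.  -0.1  0. ]
 [-0.1  1.   0. ]
 [-0.   0.  -1. ]]
```

Call:
move_arm:
  targets:
    - [[0, -8, -149, 0, 0, 0, 0], [0, -8, -149, 0, 0, 0, 0], [0, -8, -149, 0, 0, 0, 0], [0, -8, -149, 60, 0, 0, 0], [0, -8, -149, 120, 0, 0, 0], [0, -8, -149, 160, 0, 0, 0], [0, -8, -149, 193, 0, 0, 0], [0, -8, -149, 193, 0, 0, 0]]

```text
clock: 2.35
tool_pos: [0.4355, -0.179, 0.0537]
eef_rot: [-0.031, 1.0, 0.001, -0.002]
contact_force: [0.4, -0.3, -0.6]
opening: 0.009
finger_force: 0.0
```

Run:
```python
from h import *
s=r.get_state(); print(s['tool_pos'],s['contact_force'],s['q'])
im=r.snapshot('side')
w=r.snapshot('wrist')
o=np.vstack([cv2.resize(im[140:320,240:460],(660,540),interpolation=2)[:,:,::-1]])
cv2.imwrite('pics/s1.png',o)
```

```text
[ 0.43546505 -0.17900312  0.05369414] [ 0.35337509 -0.33011426 -0.57362463] [ 0.37098297  0.84318774 -0.12897775  2.1510749   0.55726512  0.1835289
  1.36717925]
```

View pics/s1.png

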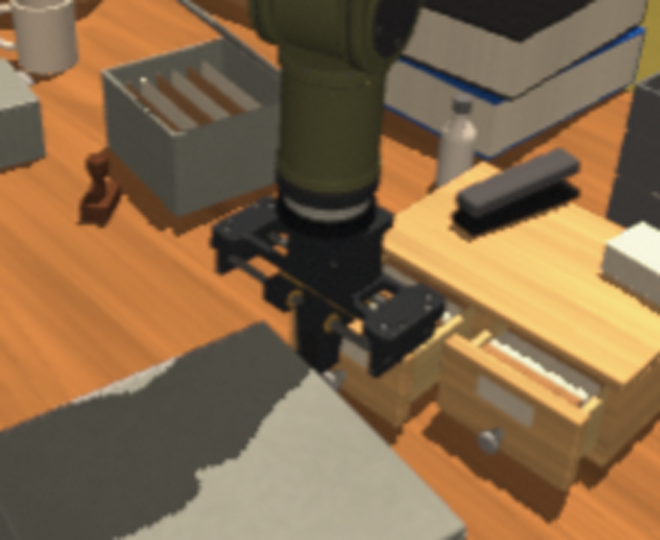

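The shut fingers stand in front of the left drawer with its knob below them, so I can push.

Call:
move_arm:
  targets:
    - [[0, -15, 0, 0, 0, 0, 0], [0, -28, 0, 0, 0, 0, 0], [0, -41, 0, 0, 0, 0, 0], [0, -54, 0, 0, 0, 0, 0], [0, -66, 0, 0, 0, 0, 0], [0, -76, 0, 0, 0, 0, 0], [0, -82, 0, 0, 0, 0, 0], [0, -86, 0, 0, 0, 0, 0], [0, -88, 0, 0, 0, 0, 0]]

```text
clock: 3.58
tool_pos: [0.5246, -0.1743, 0.0554]
eef_rot: [-0.03, 1.0, 0.0, -0.0]
contact_force: [-0.9, -1.2, 0.2]
opening: 0.002
finger_force: 0.8
```

Call:
move_arm:
  targets:
    - [[0, -2, 0, 0, 0, 0, 0], [0, -4, 0, 0, 0, 0, 0], [0, -4, 0, 0, 0, 0, 0]]

```text
clock: 3.95
tool_pos: [0.5289, -0.174, 0.0555]
eef_rot: [-0.03, 1.0, 0.0, 0.0]
contact_force: [-0.0, -0.1, -0.9]
opening: 0.003
finger_force: 0.4
```

Call:
move_arm:
  targets:
    - [[0, -2, 0, 0, 0, 0, 0], [0, -4, 0, 0, 0, 0, 0], [0, -4, 0, 0, 0, 0, 0]]

```text
clock: 4.32
tool_pos: [0.5331, -0.1737, 0.0555]
eef_rot: [-0.03, 1.0, 0.0, 0.0]
contact_force: [-0.4, 0.0, 0.2]
opening: 0.004
finger_force: 0.4
```

Call:
move_arm:
  targets:
    - [[0, -2, 0, 0, 0, 0, 0], [0, -4, 0, 0, 0, 0, 0], [0, -4, 0, 0, 0, 0, 0]]

```text
clock: 4.7
tool_pos: [0.5333, -0.1737, 0.0554]
eef_rot: [-0.03, 1.0, -0.0, -0.003]
contact_force: [-7.0, 0.9, 6.5]
opening: 0.003
finger_force: 3.9
```

Call:
move_arm:
  targets:
    - [[0, -3, 0, 0, 0, 0, 0], [0, -3, 0, 0, 0, 0, 0]]

```text
clock: 4.95
tool_pos: [0.5332, -0.1738, 0.0552]
eef_rot: [-0.03, 1.0, -0.0, -0.006]
contact_force: [-12.2, 1.1, 10.2]
opening: 0.007
finger_force: 6.5
```

Run:
```python
from h import *
np.set_printoptions(precision=1,suppress=True)
for X in[(.475,-.308,.10),(.475,-.308,.0554)]: print(X,tool(X))
```

```text
(0.475, -0.308, 0.1) [  66.7 -130.5  -43.9]
(0.475, -0.308, 0.0554) [  66.1 -130.5    0.7]
```

Call:
move_arm:
  targets:
    - [[0, 40, 0, 0, 0, 0, 0], [0, 73, 0, 0, 0, 0, 0], [0, 73, -60, 0, 0, 0, 0], [0, 73, -120, 0, 0, 0, 0], [0, 73, -130, 0, 0, 0, 0], [0, 73, -130, 0, 0, 0, 0], [0, 58, -130, 0, 0, 0, 0], [0, 45, -130, 0, 0, 0, 0], [0, 33, -130, 0, 0, 0, 0], [0, 22, -130, 0, 0, 0, 0]]

```text
clock: 6.2
tool_pos: [0.5258, -0.3031, 0.0552]
eef_rot: [-0.031, 1.0, 0.001, -0.001]
contact_force: [-2.3, 1.2, 0.7]
opening: 0.003
finger_force: 1.0
```

Call:
move_arm:
  targets:
    - [[0, -7, 0, 0, 0, 0, 0], [0, -11, 0, 0, 0, 0, 0], [0, -13, 0, 0, 0, 0, 0], [0, -15, 0, 0, 0, 0, 0], [0, -15, 0, 0, 0, 0, 0]]

```text
clock: 6.82
tool_pos: [0.5406, -0.3038, 0.0555]
eef_rot: [-0.03, 1.0, -0.0, 0.0]
contact_force: [-1.4, 1.0, -0.9]
opening: 0.006
finger_force: 0.5
```

Call:
move_arm:
  targets:
    - [[0, -2, 0, 0, 0, 0, 0], [0, -5, 0, 0, 0, 0, 0], [0, -5, 0, 0, 0, 0, 0]]

```text
clock: 7.2
tool_pos: [0.5406, -0.304, 0.0554]
eef_rot: [-0.03, 1.0, -0.0, -0.005]
contact_force: [-10.2, 0.5, 8.8]
opening: 0.005
finger_force: 5.4
```

Call:
move_arm:
  targets:
    - [[0, 40, 0, 0, 0, 0, 0], [0, 60, 0, -40, 0, 0, 0], [0, 60, 0, -100, 0, 0, 0], [0, 60, 0, -160, 0, 0, 0], [0, 60, 0, -205, 0, 0, 0], [0, 60, 0, -205, 0, 0, 0]]

```text
clock: 7.95
tool_pos: [0.4887, -0.3082, 0.2648]
eef_rot: [-0.03, 1.0, -0.002, 0.005]
contact_force: [0.3, -0.1, -0.9]
opening: 0.006
finger_force: 0.0
```

Run:
```python
from h import *
np.set_printoptions(precision=1,suppress=True)
print(r.get_state()['tool_pos'],tool((.608,.193,.26)))
```

```text
[ 0.5 -0.3  0.3] [-149.1  493.1    3.6]
```

Call:
move_arm:
  targets:
    - [[0, -18, 60, 5, 0, 0, 6], [0, -36, 120, 5, 0, 0, 11.8], [0, -54, 180, 5, 0, 0, 11.8], [0, -72, 240, 5, 0, 0, 11.8], [0, -90, 300, 5, 0, 0, 11.8], [0, -108, 360, 5, 0, 0, 11.8], [0, -126, 420, 5, 0, 0, 11.8], [0, -149, 480, 5, 0, 0, 11.8], [0, -149, 493, 5, 0, 0, 11.8], [0, -149, 493, 5, 0, 0, 11.8]]

```text
clock: 9.2
tool_pos: [0.6038, 0.1948, 0.2543]
eef_rot: [0.072, 0.997, -0.0, -0.001]
contact_force: [-0.3, -0.4, 0.1]
opening: 0.006
finger_force: 0.0
```

Run:
```python
from h import *
np.set_printoptions(precision=4,suppress=True)
s=r.get_state();print(s['tool_pos'],Ro.from_quat(s['eef_rot']).as_matrix())
im=r.snapshot('side'); t=r.snapshot('top')
o=np.hstack([cv2.resize(im[60:280,225:400],(400,503),interpolation=2),cv2.resize(t[110:240,345:445],(387,503),interpolation=2)])[:,:,::-1]
cv2.imwrite('pics/s2.png',o)
h=np.array([.690,.181]);x=np.array([.9895,-.145])
for th in(.77,.6,.4,.2,0,-.1):
    a=-.135*np.cos(th)+.007*np.sin(th)+.009; z=.1+.135*np.sin(th)+.007*np.cos(th)
    print(th,tool((*(h+a*x),z)).round(1))
```

```text
[0.6038 0.1948 0.2543] [[-0.9898  0.1427 -0.0015]
 [ 0.1427  0.9898 -0.0007]
 [ 0.0013 -0.0009 -1.    ]]
0.77 [-3.1  2.4 55.8]
0.6 [12.3  2.4 72.8]
0.4 [26.5  2.4 95.8]
0.2 [ 35.8   2.4 121.1]
0 [ 39.8   2.5 147.8]
-0.1 [ 39.9   2.6 161.3]
```

View pics/s2.png

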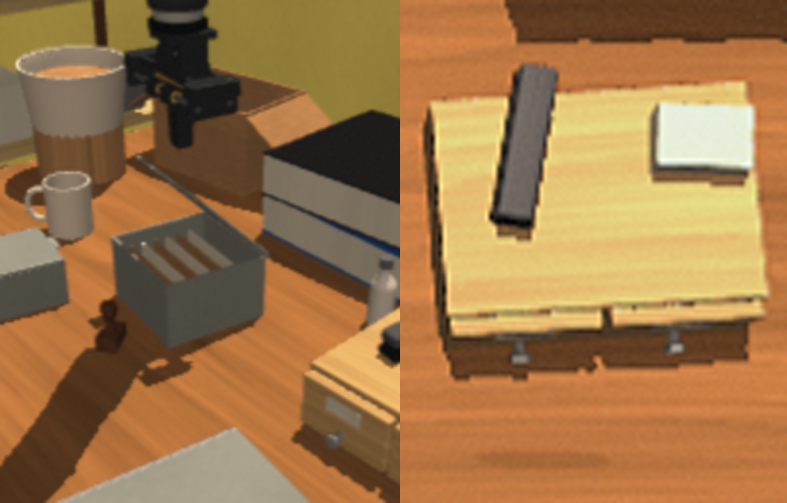

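Both drawers sit flush and the fingers hover above the lid's upper half. I'll press down along the lid's arc.

Call:
move_arm:
  targets:
    - [[0, -3, 2, 35, 0, 0, 0], [0, -3, 2, 50, 0, 0, 0], [0, 0, 2, 58, 0, 0, 0], [0, 6, 2, 66, 0, 0, 0], [0, 12, 2, 74, 0, 0, 0], [0, 20, 2, 85, 0, 0, 0], [0, 26, 2, 97, 0, 0, 0], [0, 32, 2, 110, 0, 0, 0], [0, 32, 2, 110, 0, 0, 0]]

```text
clock: 10.42
tool_pos: [0.5716, 0.2009, 0.1441]
eef_rot: [0.072, 0.997, -0.001, -0.001]
contact_force: [-0.2, 0.4, 0.1]
opening: 0.009
finger_force: 0.0
```

Run:
```python
from h import *
im=r.snapshot('side')
cv2.imwrite('pics/s3.png',cv2.resize(im[60:280,225:400],(480,603),interpolation=2)[:600,:,::-1])
```

```text
(no output)
```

View pics/s3.png

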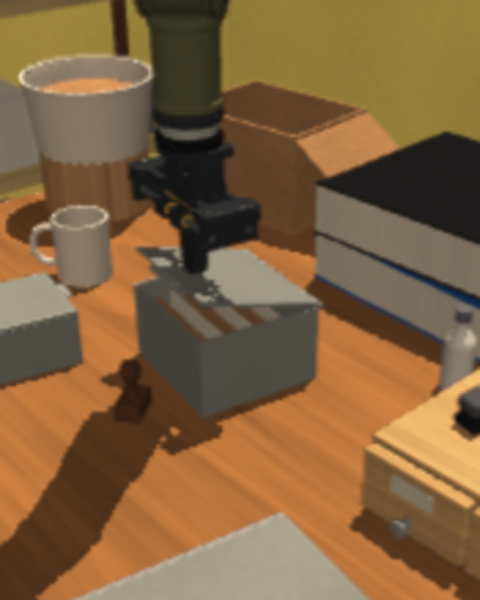

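The lid is following the fingertips down and the box hasn't moved. I'll keep going.

Call:
move_arm:
  targets:
    - [[0, 3, 0, 10, 0, 0, 0], [0, 5, 0, 18, 0, 0, 0], [0, 7, 0, 26, 0, 0, 0], [0, 8, 0, 32, 0, 0, 0], [0, 8, 0, 36, 0, 0, 0], [0, 8, 0, 38, 0, 0, 0]]

```text
clock: 11.22
tool_pos: [0.5649, 0.2019, 0.1072]
eef_rot: [0.073, 0.997, -0.0, -0.0]
contact_force: [-0.9, 0.4, 0.8]
opening: 0.005
finger_force: 0.3
```

Call:
move_arm:
  targets:
    - [[0, 0, 0, 2, 0, 0, 0], [0, 0, 0, 3, 0, 0, 0], [0, 0, 0, 3, 0, 0, 0]]

```text
clock: 11.6
tool_pos: [0.565, 0.2019, 0.1068]
eef_rot: [0.073, 0.997, -0.0, 0.0]
contact_force: [-4.9, -2.3, 16.6]
opening: 0.007
finger_force: 8.6
```

Hard stop at 107 mm, so the lid is shut. Now I'll lift away.

Call:
move_arm:
  targets:
    - [[0, 0, 0, -10, 0, 0, 0], [0, 0, 0, -50, 0, 0, 0], [0, 0, 0, -110, 0, 0, 0], [0, 50, 0, -150, 0, 0, 0], [0, 100, 0, -150, 0, 0, 0], [0, 130, 0, -150, 0, 0, 0], [0, 130, 0, -150, 0, 0, 0]]

```text
clock: 12.48
tool_pos: [0.4348, 0.2212, 0.2551]
eef_rot: [0.071, 0.997, -0.0, -0.0]
contact_force: [1.3, 0.0, 0.0]
opening: 0.008
finger_force: 0.0
```

Run:
```python
from h import *
s=r.get_state();print(s['tool_pos'],s['contact_force'])
a=r.snapshot('side')[100:310,225:500]; b=r.snapshot('top')[110:250,130:450]
cv2.imwrite('pics/s4.png',np.vstack([cv2.resize(a,(393,300),interpolation=2),cv2.resize(b,(686,300),interpolation=2)[:,:393]])[:,:,::-1])
```

```text
[0.43479239 0.22122277 0.25514122] [1.27391971 0.03592185 0.04861757]
```

View pics/s4.png

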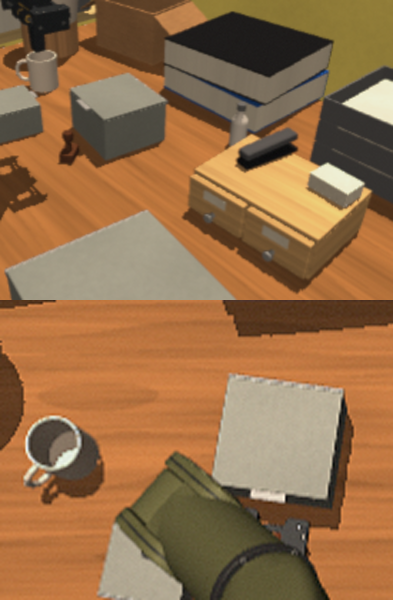

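The lid lies flat, both drawers are home, nothing else has moved, and the hand is clear.

```bash
python3 -c "
from plant import r
print(r.finish_job())"
```

```text
the job is handed in; nothing more can be done
None
```

Both card drawers are pushed fully home and the file box lid is shut, with the hand clear and the other items looking undisturbed in the last pictures; I handed the job in at about 12.6 s.

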